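Set up an air-flow check of the seed meter fan line

ROBOT

A 6-joint arm with a two-finger parallel gripper is mounted at the origin on the work surface. World frame = base frame: x ahead of the robot, y to its left, z up, the work surface at z = 0. Lengths are in m, angles in rad, forces in N, time in s.
With the tool pointing down it reaches from about 0.325 to 0.9 m from the base axis. Payload 6.1 kg.
Tool frame: the origin (TCP) lies on the mounting face of the last link; the fingertips stand 182 mm ahead of it and the grasp point (between the pads) lies 164 mm ahead of it; z points along the fingers, y is the direction in which the jaws open and shut (so a half turn about z gives the same grasp; the last joint's range is limited). The gripper opens to 87 mm and grips with 3 to 60 N. Pads are 19 mm wide; open, the fingers measure 117 mm over their backs; the gripper's body (75 mm by 190 mm) begins 51 mm behind the grasp point.
Start: joints at [1.104, 0.22, 1.526, -0, 1.395, -0.126], TCP at [0.209, 0.589, 0.405] pointing down, gripper open.
Joint ranges: [-2.98, 2.98], [-0.91, 2.08], [0.09, 2.57], [-1.24, 4.39], [0.2, 2.65], [-2.68, 2.68]. Speed limits (rad/s): [2.57, 2.57, 3.01, 3.14, 3.14, 3.14].

INTERFACE

Orientations are given as a unit quaternion [x, y, z, w].
In Python, from bench import robot gives the robot as it stands. The module is installed in compiled form; this text tells all that it offers.
- The arm moves only by the tool arm_command, never from a script. Its argument "rows" is text: rows parted by semicolons, each of 7 numbers parted by spaces: the closure, from -1 (fully open) to 1 (shut), so that 0 is half open, then the shift along the tool's x, y, z in m, then the turn, a rotation vector about the tool's x, y, z in degrees. A call has 1 to 10 rows; each row shifts and turns the commanded pose from where the row before left it, along the tool's axes as they then stand; what a row does not reach is not made up. A row lasts 1/12 s, in which the tool goes at most 41.7 mm and 7.16 degrees, less where a joint would pass 70% of its speed; a pose out of reach is approached as far as the arm can. A call is refused whole if a number of a shift passes 0.0417 or a number of a turn 7.16, either way. A call with a gripper value outside its range is refused whole. The fingers move at their own pace and stop on an object; "newtons" is the grip in N (left out, the last holds). Time passes only in rows, so rows that do not move let the fingers close. It gives the time, the measured TCP pose, the force and the opening at its end, in the units of the state.
- robot.get_obs(): the state, without advancing time (a new reading comes with each control period).
- robot.read_camera(name): name is "scene" or "top" or "wrist"; returns a dict with "pixels" (420x560x3 uint8, red, green, blue), "range_z" (420x560 float32, m along the optical axis (not along the pixel's ray), 0 where there is no reading), "vertical_fov" (degrees; the focal length in pixels is half the picture's height over the tangent of half this angle, whatever the lens; pixels are square), "cx", "cy" (the principal point, pixels), "T" (4x4, takes a point from camera to world coordinates). Camera axes: x right, y up, looking along -z (the intrinsics and any distortion apply to the point x, -y, -z); pixel columns grow to the right and rows downward; lengths in m; the calibration is good to about 2 mm. A picture is of the moment at which its call begins.
- robot.finish_job(): hands the job in, once; it reports no verdict.
The state is a dict: "time_s": time; "joint_positions": joint angles; "joint_velocities": joint speeds; "joint_efforts": joint torques, N m; "tcp_pos": TCP position; "tool_rot": TCP orientation; "contact_force": force on the tool from outside, world axes, zero at the start; "ft_torque": the same for the moment, N m; "grip_width": finger opening in m.
Only numpy, scipy, OpenCV 4.12 (cv2) and the standard library are available. Lean on these libraries where they do the work, as an engineer would, in place of code of your own. Each camera call takes 0.05 s, during which the arm holds its last target. There are 200 camera calls.

TASK

Carry the tall top-heavy flow gauge, keeping it upright, and set it down without dropping it so that it stands with its whole foot on the round rubber outlet pad of the air manifold; leave the valve shut until the gauge stands there on its own. Then turn the ball-valve lever to half open (45 degrees, midway between straight across the pipe and along the pipe) and let go. Do not disturb the other parts on the bench.

Things in the scene. Friction and masses are not known exactly. Their poses are not given: they have to be found in the camera images.
- gauge_mid (a point): Flow gauge, loose, upright, 185 mm tall, 0.4 to 0.7 kg, round about its z axis (up; yaw is free). Black foot disc 50 mm diameter, 12 mm high; ring-marked clear tube 30 mm diameter; heavy steel head at the top. Centre of mass 143 mm above the underside: it tips over at a lean of about 10 degrees and swings in the fingers if gripped low. This point is on its axis half-way up, 92.5 mm above the underside.
- gauge_head (a point): Centre of the flow gauge's steel head (40 mm diameter, from 135 to 185 mm above the gauge's underside), on the axis, 160 mm above the underside: the best place to grip it.
- pad_top (a point): Air manifold, fixed: grey base plate 130 x 330 x 10 mm, round outlet at one end, brass ball valve at the other, joined by a steel pipe of 26 mm diameter. This point is the centre of the flat top of the outlet's black rubber pad, 90 mm diameter, 50 mm above the bench (a plateau without a rim). Axes are the manifold's: z up, y along the pipe from pad to valve.
- valve_axis (a point): Fixed point on the valve's vertical turning axis at the lever's mid-height (75 mm above the bench), 190 mm along the manifold's +y from the pad's centre. Axes as the manifold's; they do not turn with the lever.
- lever_grip (a point): Grip point on the valve lever, 80 mm from the turning axis, at mid-height (75 mm above the bench); it turns with the lever, whose own -x axis points outward to the tip. The lever's black sleeve is 18 mm wide, 14 mm high, from 30 to 115 mm from the axis, free underneath (base plate top at 10 mm, pipe top at 45 mm above the bench).
- valve (a joint): Valve lever angle, rad: 0 shut, lever straight across the pipe, pointing along the manifold's -x; pi/2 fully open, lever along the pipe, pointing along the manifold's +y (away from the pad). Opens clockwise seen from above. Starts at 0 to 0.15, turns with a light friction of 0.15 N m (2 N at the grip point) and stays where it is left.
- housing_mid (a point): Bystander, loose: black cast meter housing, a drum 96 mm diameter with an outlet on one side (58 mm from the axis at most) and a boss on top, 60 mm high. Point on the drum's axis half-way up.
- sprocket_mid (a point): Bystander, loose: zinc chain sprocket lying flat, 96 mm diameter, hub 26 mm high. Point on its axis half-way up.
- retainer_mid (a point): Bystander, loose: white plastic brush retainer, a plate 95 x 42 mm with two ribs, 30 mm high. Point at its centre half-way up.

How it is judged:
On the way, in this order (a step that is already met when the one before it is completed fails the run):
1. the gauge stands upright, let go, on the pad while the valve is still shut (horizontal distance between gauge_mid and pad_top below 0.022 m and z of gauge_mid in the frame of pad_top between 0.0875 and 0.0965 m and angle between gauge_mid's own z axis and vertical below 0.07 rad and contact force between the fingers and gauge below 0.1 N and value of joint valve below 0.3 rad and linear speed of gauge below 0.03 m/s), for 0.3 s.
2. the valve is turned to half open with the gauge still standing on the pad (horizontal distance between gauge_mid and pad_top below 0.022 m and z of gauge_mid in the frame of pad_top between 0.0875 and 0.0965 m and angle between gauge_mid's own z axis and vertical below 0.07 rad and value of joint valve between 0.628 and 0.942 rad), for 0.2 s.
At the end, for the whole second after the job is handed in: The gauge stands at rest, upright (within 4 degrees) and let go, on the rubber pad, its axis within 22 mm of the pad's centre; the valve lever rests at 45 degrees, give or take 9 (all of step 2 and contact force between the fingers and gauge below 0.1 N and linear speed of gauge below 0.02 m/s and velocity of joint valve between -0.05 and 0.05 rad/s); the robot touches nothing.
It fails at once if the gauge leans more than 20 degrees or falls over (angle between gauge_mid's own z axis and vertical above 0.35 rad).
It fails at once if the gauge is dropped (falls faster than 0.45 m/s with no finger on it, about 10 mm) (contact force between the fingers and gauge below 0.1 N and linear speed of gauge above 0.45 m/s).
It fails at once if another part on the bench is shifted by more than 30 mm (distance of any of housing_mid, sprocket_mid, retainer_mid from where it was at the start of the episode above 0.03 m).
It also fails if it takes over 66 s, if anything falls off the work surface, if the arm or the gripper's body presses on something with over 40 N, if the wrist force passes 120 N, or if a joint passes its speed limit or range.

## Working session

There is one attempt and no reset: what is moved stays moved. The work goes in short steps, Python scripts to look and compute and a tool call to move; the robot and the scene stay as the last step left them, time stands still between calls to the robot, and variables do not carry over. Pictures are saved under pics/ and viewed, about 8 in all and at most 12, crops included, and the job is handed in when it is done.

Besides the shell and the picture viewer there is one more tool, called after ">>>" as a command line: name --argument value ..., lists and objects as JSON in quotes. arm_command: Moves the arm, as the interface text tells. Its arguments: {"type":"object","properties":{"rows":{"type":"string"},"newtons":{"type":"number"}},"required":["rows"]}

```bash
mkdir -p pics; cat > h.py <<'E'
import numpy as np, cv2
from bench import robot
def cam(n):
    c=robot.read_camera(n); c['f']=210/np.tan(np.radians(c['vertical_fov'])/2); return c
def save(c,fn,crop=None,s=1):
    im=c['pixels'][:,:,::-1]
    if crop: im=im[crop[1]:crop[3],crop[0]:crop[2]]
    cv2.imwrite('pics/'+fn,cv2.resize(im,None,fx=s,fy=s,interpolation=cv2.INTER_CUBIC))
def ray(c,u,v):
    d=np.array([(u-c['cx'])/c['f'],-(v-c['cy'])/c['f'],-1]); T=np.array(c['T']); return T[:3,3],T[:3,:3]@d
def pt(c,u,v,r=None):
    o,d=ray(c,u,v)
    return o+d*(c['range_z'][int(v),int(u)] if r is None else r)
def atz(c,u,v,z):
    o,d=ray(c,u,v); return o+d*(z-o[2])/d[2]
def cloud(c):
    v,u=np.mgrid[0:420,0:560]; r=c['range_z']
    d=np.stack([(u-c['cx'])/c['f'],-(v-c['cy'])/c['f'],-np.ones_like(r)],-1)*r[...,None]
    T=np.array(c['T']); P=d@T[:3,:3].T+T[:3,3]; P[r==0]=np.nan; return P
E
python3 - <<'E'
from h import *
o=robot.get_obs(); print(o)
for n in ['scene','top','wrist']:
    c=cam(n); save(c,n+'0.png'); print(n,{k:v for k,v in c.items() if k not in('pixels','range_z')}, (c['range_z']==0).mean())
    np.save(n+'0.npy',cloud(c))
a=cv2.imread('pics/scene0.png');b=cv2.imread('pics/top0.png')
E
```

```text
{'time_s': 0.0, 'joint_positions': array([ 1.10392917e+00,  2.21200097e-01,  1.52762500e+00, -1.60486301e-05,
        1.39471418e+00, -1.26141440e-01]), 'joint_velocities': array([-0.00036301,  0.00027148, -0.00017462,  0.00062328, -0.00245376,
        0.00111393]), 'joint_efforts': array([ 1.85597178e-04, -4.94613540e+01, -3.87379038e+01,  6.99559716e-02,
        5.70067239e-02, -1.64379039e-04]), 'tcp_pos': array([0.20876076, 0.58880819, 0.4036457 ]), 'tool_rot': array([ 1.69538495e-01,  9.85523085e-01, -9.33146969e-04, -2.76826619e-04]), 'contact_force': array([-0.69897552, -0.20458668, -0.71000451]), 'ft_torque': array([-0.01646146,  0.04382036,  0.00628168]), 'grip_width': 0.08708012218413635}
scene {'vertical_fov': 44.03281897082918, 'cx': 277.52999061607244, 'cy': 222.19018088895038, 'T': array([[-0.47775023, -0.57903112,  0.66066458,  1.39689917],
       [ 0.87830241, -0.2990484 ,  0.37303476,  0.44404629],
       [-0.01842805,  0.75848073,  0.65143487,  0.97241123],
       [ 0.        ,  0.        ,  0.        ,  1.        ]]), 'f': np.float64(519.3399540285783)} 0.003920068
[... 206 characters left out ...]
43256e-01,  1.04072664e-02, -2.27433711e-03,
        -3.38919598e-02],
       [-7.36471737e-04,  1.45448458e-01,  9.89365556e-01,
         1.06273353e+00],
       [ 0.00000000e+00,  0.00000000e+00,  0.00000000e+00,
         1.00000000e+00]]), 'f': np.float64(475.7498170334652)} 0.004005102040816327
wrist {'vertical_fov': 64.43173201535959, 'cx': 273.18594459737454, 'cy': 210.12175315009065, 'T': array([[ 0.33408031, -0.91341237, -0.23252567,  0.14491328],
       [ 0.94254273,  0.32326038,  0.08435603,  0.61107687],
       [-0.00188551, -0.24734707,  0.96892511,  0.38349348],
       [ 0.        ,  0.        ,  0.        ,  1.        ]]), 'f': np.float64(333.2696394784883)} 0.01385204081632653
```

View pics/top0.png

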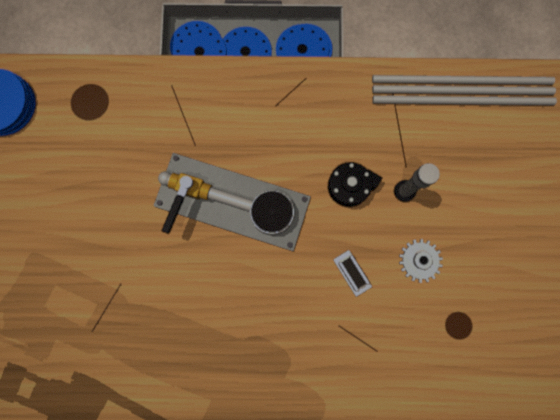

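View pics/scene0.png

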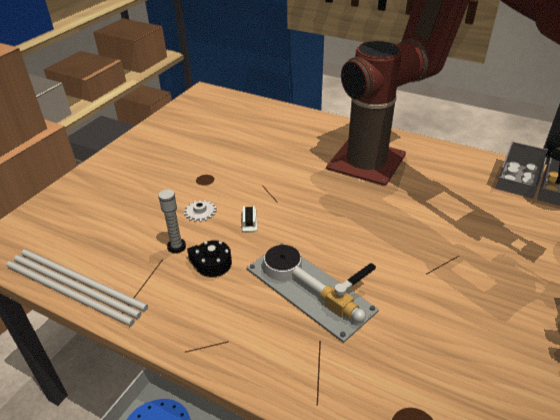

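Top view: gauge head at (428,175) and foot at (405,191), pad at (272,212), valve at (186,184) with its lever towards (168,230), housing at (352,184), sprocket at (423,261), retainer at (353,272). Scene view: gauge head at (167,196) and foot at (177,246), pad at (283,257), lever tip at (374,267). Next I measure these from both views.

```bash
cat > m.py <<'E'
from h import *
def fit(P):  # circle fit
    A=np.c_[2*P[:,:2],np.ones(len(P))]; s=np.linalg.lstsq(A,(P[:,:2]**2).sum(1),rcond=None)[0]
    return s[:2],np.sqrt(s[2]+s[0]**2+s[1]**2)
E
python3 - <<'E'
from m import *
def tri(ca,a,cb,b):
    o1,d1=ray(ca,*a);o2,d2=ray(cb,*b); s=np.linalg.lstsq(np.c_[d1,-d2],o2-o1,rcond=None)[0]
    p,q=o1+d1*s[0],o2+d2*s[1]; return (p+q)/2,np.linalg.norm(p-q)
t=cam('top');s=cam('scene')
for n,a,b in [('headtop',(428.5,174),(166.5,193.5)),('pad',(272,211.5),(282.5,256)),('knob',(186,183),(342.5,288))]:
    print(n,*tri(t,a,s,b), pt(t,*a), pt(s,*b))
for nm,c in(('top',t),('scene',s)):
    P=cloud(c).reshape(-1,3); P=P[~np.isnan(P[:,0])]
    g=pt(t,428,174)[:2]; near=lambda q,r:P[np.hypot(*(P[:,:2]-q).T)<r]
    for n,q,r,z0,z1 in [('headtop',g,.05,.17,.2),('headside',g,.05,.14,.18),('tube',g,.05,.03,.12),('pad',pt(t,272,211)[:2],.06,.045,.06),('lever',pt(t,172,215)[:2],.07,.06,.09)]:
        K=near(q,r);K=K[(K[:,2]>z0)&(K[:,2]<z1)]
        if len(K)>5: print(nm,n,len(K),K.mean(0).round(4),K.min(0).round(4),K.max(0).round(4),np.median(K[:,2]).round(4))
o=[('lever',[(172,222),(180,200),(167,230)]),('plate',[(177,154),(156,205),(310,200),(295,249)])]
for n,l in o:
    for p in l: print(n,p,pt(t,*p).round(4),atz(t,*p,{'lever':.082,'plate':.01}[n]).round(4))
for p in [(352,184),(423,261),(353,272)]: print(pt(t,*p).round(3))
save(t,'topc.png',(150,140,320,260),4.5)
E
```

```text
headtop [ 0.62552599 -0.30977812  0.18136332] 0.0005177534489655751 [ 0.62458268 -0.3084212   0.1849273 ] [ 0.62854272 -0.30715329  0.184433  ]
pad [ 0.56945872 -0.01122206  0.04806254] 0.00027768452427167094 [ 0.56873383 -0.01146939  0.05360703] [ 0.56868147 -0.0114914   0.04725719]
knob [0.62378792 0.17271353 0.07523446] 0.004174740617691939 [0.6236161  0.16974375 0.08030925] [0.62733128 0.17613303 0.08058498]
top headtop 385 [ 0.6248 -0.3075  0.1838] [ 0.606  -0.3291  0.1701] [ 0.6452 -0.2891  0.1892] 0.1845
top headside 161 [ 0.6176 -0.2972  0.1596] [ 0.6058 -0.3261  0.1402] [ 0.6452 -0.2887  0.18  ] 0.1592
top tube 184 [ 0.6193 -0.2997  0.0757] [ 0.6106 -0.315   0.0301] [ 0.6384 -0.2939  0.1182] 0.0775
top pad 1465 [ 0.5691 -0.0102  0.0497] [ 0.523  -0.0567  0.045 ] [0.6171 0.0451 0.0555] 0.0498
top lever 472 [0.5688 0.1909 0.0803] [0.5174 0.1629 0.0693] [0.6235 0.2158 0.0872] 0.0808
scene headtop 179 [ 0.6332 -0.3055  0.1807] [ 0.6109 -0.3296  0.1701] [ 0.6519 -0.2887  0.1875] 0.1823
scene headside 210 [ 0.6391 -0.2994  0.1604] [ 0.6124 -0.3236  0.1401] [ 0.6519 -0.2881  0.18  ] 0.16
scene tube 304 [ 0.6369 -0.3016  0.0766] [ 0.617  -0.3193  0.0305] [ 0.6468 -0.2918  0.12  ] 0.0774
scene pad 705 [ 0.5747 -0.0095  0.0485] [ 0.5252 -0.0565  0.045 ] [0.6195 0.0396 0.0547] 0.0485
scene lever 303 [0.5721 0.1942 0.0784] [0.5194 0.1663 0.0682] [0.6228 0.2178 0.0843] 0.079
lever (172, 222) [0.5405 0.1952 0.082 ] [0.5405 0.1952 0.082 ]
lever (180, 200) [0.5872 0.1808 0.0805] [0.587  0.1805 0.082 ]
lever (167, 230) [0.5237 0.2047 0.0824] [0.5237 0.2048 0.082 ]
plate (177, 154) [0.7059 0.2084 0.0059] [0.7048 0.2075 0.01  ]
plate (156, 205) [0.5873 0.2503 0.0071] [0.5869 0.2495 0.01  ]
plate (310, 200) [ 0.6037 -0.096  -0.0007] [ 0.6019 -0.0954  0.01  ]
plate (295, 249) [ 0.4923 -0.0627  0.0021] [ 0.4918 -0.0624  0.01  ]
[ 0.629 -0.182  0.063]
[ 0.468 -0.338  0.031]
[ 0.442 -0.187  0.027]
```

View pics/topc.png

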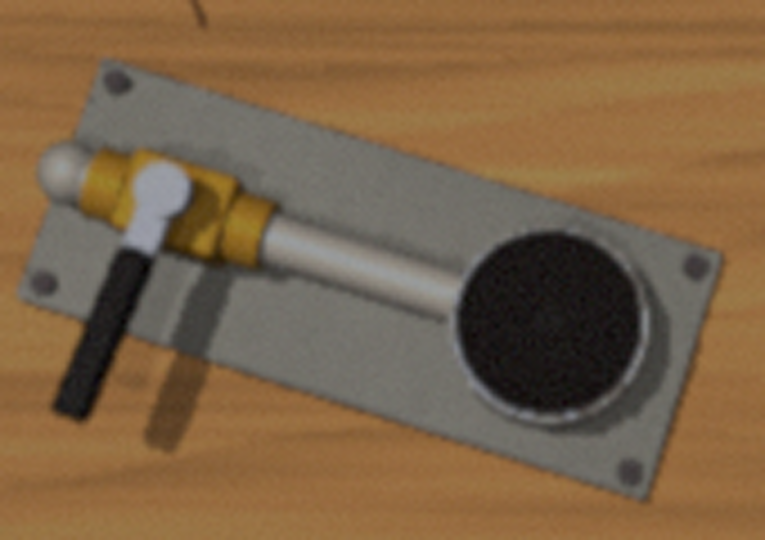

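The pad is at about (0.569, -0.011, 0.050), the gauge at about (0.627, -0.309), and the valve axis at about (0.627, 0.170). The manifold's y axis heads 72°, so the tool's current yaw already suits the lever. Next I move above the gauge.

>>> arm_command --rows "-1 -0.014 -0.014 -0.008 0 0 0;-1 -0.028 -0.0285 -0.008 0 0 0;-1 -0.028 -0.0285 -0.008 0 0 0;-1 -0.028 -0.0285 0 0 0 0;-1 -0.028 -0.0285 0 0 0 0;-1 -0.028 -0.0285 0 0 0 0;-1 -0.028 -0.0285 0 0 0 0;-1 -0.028 -0.0285 0 0 0 0;-1 -0.028 -0.0285 0 0 0 0;-1 -0.028 -0.0285 0 0 0 0"

```text
time_s: 1.08
tcp_pos: [0.3694, 0.2434, 0.4289]
tool_rot: [0.169, 0.986, 0.0, 0.0]
contact_force: [0.6, -0.2, -0.1]
grip_width: 0.0866
```

>>> arm_command --rows "-1 -0.028 -0.0285 0 0 0 0;-1 -0.028 -0.0285 0 0 0 0;-1 -0.028 -0.0285 0 0 0 0;-1 -0.028 -0.0285 0 0 0 0;-1 -0.028 -0.0285 0 0 0 0;-1 -0.028 -0.0285 0 0 0 0;-1 -0.028 -0.0285 0 0 0 0;-1 -0.028 -0.0285 0 0 0 0;-1 -0.028 -0.0285 0 0 0 0;-1 -0.028 -0.0285 0 0 0 0"

```text
time_s: 1.92
tcp_pos: [0.5382, -0.1191, 0.4287]
tool_rot: [0.17, 0.985, 0.0, 0.0]
contact_force: [1.7, 0.1, 0.6]
grip_width: 0.0871
```

>>> arm_command --rows "-1 -0.028 -0.0285 0 0 0 0;-1 -0.028 -0.0285 0 0 0 0;-1 -0.028 -0.0285 0 0 0 0;-1 -0.028 -0.0285 0 0 0 0;-1 -0.014 -0.014 0 0 0 0;-1 0 0 0 0 0 0;-1 0 0 0 0 0 0"

```text
time_s: 2.5
tcp_pos: [0.6137, -0.2808, 0.4277]
tool_rot: [0.17, 0.985, 0.0, -0.001]
contact_force: [0.5, 0.8, -0.4]
grip_width: 0.0868
```

```bash
python3 - <<'E'
from m import *
o=robot.get_obs(); print(o['time_s'],o['tcp_pos'],o['tool_rot'],o['joint_positions'])
w=cam('wrist'); save(w,'w1.png')
P=cloud(w); 
H=P[(P[...,2]>.178)&(P[...,2]<.195)&(np.hypot(P[...,0]-.627,P[...,1]+.309)<.04)]
print(len(H),H.mean(0),H.min(0),H.max(0))
v,u=np.where((P[...,2]>.178)&(P[...,2]<.195)&(np.hypot(P[...,0]-.627,P[...,1]+.309)<.04)); print(u.min(),u.max(),v.min(),v.max())
E
```

```text
2.5 [ 0.61372177 -0.28076848  0.42771908] [ 1.70446985e-01  9.85366482e-01  4.12872358e-04 -7.42612972e-04] [-5.45842038e-01  3.26591884e-01  1.35523234e+00  2.26459969e-04
  1.46145280e+00 -1.77409659e+00]
1869 [ 0.62046945 -0.30708774  0.18426613] [ 0.60548162 -0.32909399  0.1780025 ] [ 0.63884781 -0.28916436  0.18673808]
214 269 224 263
```

View pics/w1.png

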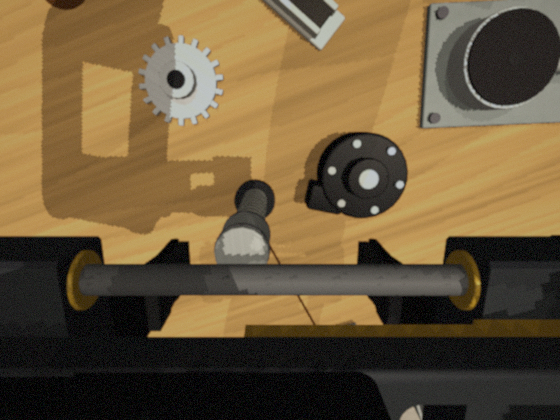

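The wrist view shows the head's top disc at about (242,245), clear of the fingers, with the foot at (255,197) and the housing at (362,175). The head axis is about (0.6265, -0.309). I'll centre over it and descend.

>>> arm_command --rows "-1 -0.0107 -0.0111 0 0 0 0;-1 -0.0108 -0.0112 0 0 0 0;-1 0 0 0.01 0 0 0;-1 0 0 0.02 0 0 0;-1 0 0 0.02 0 0 0;-1 0 0 0.02 0 0 0;-1 0 0 0.02 0 0 0;-1 0 0 0.014 0 0 0;-1 0 0 0 0 0 0;-1 0 0 0 0 0 0"

```text
time_s: 3.38
tcp_pos: [0.6263, -0.3067, 0.3239]
tool_rot: [0.169, 0.986, 0.001, -0.001]
contact_force: [0.7, -0.5, 0.1]
grip_width: 0.0873
```

```bash
python3 - <<'E'
from m import *
from scipy.spatial.transform import Rotation as R
o=robot.get_obs(); print(o['time_s'],o['tcp_pos'],o['contact_force'])
M=R.from_quat(o['tool_rot']).as_matrix()
for n in('scene','top','wrist'):
    P=cloud(cam(n)).reshape(-1,3); K=P[(P[:,2]<.132)&(P[:,2]>.02)&(np.hypot(P[:,0]-.6265,P[:,1]+.309)<.035)]
    if len(K)<20: continue
    L=(K-o['tcp_pos'])@M; t=L[np.abs(L[:,2]-.25)<.06]
    print(n,len(t),np.percentile(t[:,:2],[2,50,98],axis=0).round(4).tolist(), fit(t@np.eye(3)))
E
```

```text
3.3833 [ 0.62628833 -0.30674202  0.32386866] [ 0.67533462 -0.48105643  0.11058932]
scene 364 [[-0.0195, -0.0039], [-0.0101, 0.0097], [0.0063, 0.0154]] (array([-0.00553991,  0.00133035]), np.float64(0.012128618038355712))
wrist 1069 [[0.0043, -0.0161], [0.0125, -0.0025], [0.014, 0.0106]] (array([-0.00106437, -0.00294736]), np.float64(0.014917754456333003))
```

>>> arm_command --rows "-1 0 -0.0025 0 0 0 0;-0.3 0 0 0 0 0 0;0 0 0 0 0 0 0;0 0 0 0 0 0 0;0.2 0 0 0 0 0 0;0.5 0 0 0 0 0 0;1 0 0 0 0 0 0;1 0 0 0 0 0 0;1 0 0 0 0 0 0;1 0 0 0 0 0 0" --newtons 30

```text
time_s: 4.37
tcp_pos: [0.6258, -0.3101, 0.3246]
tool_rot: [0.17, 0.986, 0.0, -0.0]
contact_force: [-0.2, 0.8, -0.1]
grip_width: 0.0395
```

>>> arm_command --rows "1 0 0 -0.004 0 0 0;1 0 0 -0.008 0 0 0;1 0 0 -0.014 0 0 0;1 0 0 -0.016 0 0 0;1 0 0 -0.016 0 0 0;1 0 0 -0.016 0 0 0;1 0 0 -0.012 0 0 0;1 0 0 -0.004 0 0 0;1 0 0 0 0 0 0;1 0 0 0 0 0 0"

```text
time_s: 5.2
tcp_pos: [0.6256, -0.3103, 0.4144]
tool_rot: [0.17, 0.986, 0.0, -0.0]
contact_force: [0.5, 0.6, -7.3]
grip_width: 0.0393
```

```bash
cat > tilt.py <<'E'
from m import *
from scipy.spatial.transform import Rotation as R
o=robot.get_obs(); print(o['time_s'],o['tcp_pos'],o['tool_rot'],o['contact_force'],o['grip_width'],o['joint_positions'][5])
M=R.from_quat(o['tool_rot']).as_matrix()
w=cam('wrist'); save(w,'w_%d.png'%int(o['time_s']*10))
P=cloud(w).reshape(-1,3); L=(P-o['tcp_pos'])@M
for a in np.arange(.205,.345,.02):
    t=L[(np.abs(L[:,2]-a)<.01)&(np.hypot(L[:,0],L[:,1])<.035)]
    if len(t)>15: print(a.round(3),len(t),fit(t),t[:,:2].max(0).round(4),t[:,1].min().round(4),t[:,2].max().round(4))
E
python3 tilt.py
```

```text
5.2 [ 0.62563979 -0.31027148  0.41436389] [ 1.69581055e-01  9.85516209e-01  6.92166901e-05 -2.49454443e-04] [ 0.53830257  0.60225543 -7.32250022] 0.039278028090896464 -1.8031368932766436
0.205 148 (array([ 1.66179674e-04, -8.82081438e-05]), np.float64(0.014928736682039609)) [0.0154 0.0123] -0.0114 0.215
0.225 304 (array([1.8523008e-04, 2.9800708e-06]), np.float64(0.01491130555490672)) [0.0155 0.0144] -0.0141 0.2349
0.245 248 (array([1.10761078e-04, 6.82813147e-05]), np.float64(0.014967675851537925)) [0.0155 0.0146] -0.0148 0.255
0.265 205 (array([3.80923405e-05, 1.59057904e-04]), np.float64(0.014986153338291343)) [0.0152 0.0146] -0.014 0.2748
0.285 143 (array([-7.10233524e-05,  2.58446323e-04]), np.float64(0.015052135804310075)) [0.0152 0.0154] -0.0147 0.2948
0.305 1116 (array([-0.00029471,  0.00033878]), np.float64(0.020481226486857476)) [0.0251 0.0249] -0.0241 0.3149
0.325 66 (array([-3.23065449e-05,  3.55556523e-04]), np.float64(0.02492407605590397)) [0.0249 0.0224] -0.0214 0.3257
```

The gauge hangs vertical and centred, with 7.3 N load and its underside at about 0.09 m. Next I carry it to the pad at (0.569, -0.011).

>>> arm_command --rows "1 0.0017 0.0028 0 0 0 0;1 0.006 0.0103 0 0 0 0;1 0.006 0.0103 0 0 0 0;1 0.006 0.0103 0 0 0 0;1 0.006 0.0103 0 0 0 0;1 0.006 0.0103 0 0 0 0;1 0.006 0.0103 0 0 0 0;1 0.006 0.0103 0 0 0 0;1 0.006 0.0103 0 0 0 0;1 0.006 0.0103 0 0 0 0"

```text
time_s: 6.08
tcp_pos: [0.6049, -0.2004, 0.4149]
tool_rot: [0.169, 0.986, -0.0, 0.0]
contact_force: [0.7, 0.3, -5.4]
grip_width: 0.0394
```

>>> arm_command --rows "1 0.006 0.0103 0 0 0 0;1 0.006 0.0103 0 0 0 0;1 0.006 0.0103 0 0 0 0;1 0.006 0.0103 0 0 0 0;1 0.006 0.0103 0 0 0 0;1 0.006 0.0103 0 0 0 0;1 0.006 0.0103 0 0 0 0;1 0.006 0.0103 0 0 0 0;1 0.006 0.0103 0 0 0 0;1 0.006 0.0103 0 0 0 0"

```text
time_s: 6.92
tcp_pos: [0.5828, -0.0834, 0.4148]
tool_rot: [0.17, 0.986, -0.0, 0.0]
contact_force: [-0.4, 0.0, -5.4]
grip_width: 0.0393
```

>>> arm_command --rows "1 0.006 0.0103 0 0 0 0;1 0.006 0.0103 0 0 0 0;1 0.006 0.0103 0 0 0 0;1 0.006 0.0103 0 0 0 0;1 0.006 0.0103 0 0 0 0;1 0.006 0.0103 0 0 0 0;1 0.0016 0.0029 0 0 0 0;1 0 0 0 0 0 0;1 0 0 0 0 0 0"

```text
time_s: 7.67
tcp_pos: [0.5693, -0.0109, 0.4148]
tool_rot: [0.169, 0.986, -0.0, 0.0]
contact_force: [-0.5, 0.6, -6.8]
grip_width: 0.0395
```

```bash
python3 tilt.py; python3 - <<'E'
from m import *
t=cam('wrist'); save(t,'wpad.png',(100,0,420,300),2.4)
P=cloud(t).reshape(-1,3);K=P[(np.hypot(P[:,0]-.569,P[:,1]+.011)<.06)&(abs(P[:,2]-.05)<.006)]
print(K.min(0),K.max(0),np.median(K[:,2]),len(K))
E
```

```text
7.6667 [ 0.56931998 -0.01088995  0.41481314] [ 1.69272649e-01  9.85569214e-01 -2.61615967e-04  1.64164606e-04] [-0.46842646  0.62132143 -6.84850917] 0.03947255657706117 -1.3879726217043258
0.205 147 (array([ 1.16950029e-04, -6.67263757e-05]), np.float64(0.014984935563889612)) [0.0153 0.0122] -0.012 0.2149
0.225 306 (array([ 5.81789546e-05, -4.33076182e-05]), np.float64(0.01498598236844208)) [0.0155 0.0144] -0.0142 0.235
0.245 248 (array([9.68124336e-05, 2.21477778e-05]), np.float64(0.014946515893509083)) [0.0154 0.0145] -0.0149 0.2547
0.265 206 (array([3.77229527e-07, 1.09031476e-04]), np.float64(0.015007965855632945)) [0.0153 0.0145] -0.0141 0.2749
0.285 148 (array([-3.72090076e-05,  1.88099616e-04]), np.float64(0.015016019627906052)) [0.0152 0.0142] -0.0148 0.295
0.305 1115 (array([-0.0002754 ,  0.00028566]), np.float64(0.020496863226404764)) [0.0249 0.0247] -0.0241 0.315
0.325 63 (array([-8.63021126e-06,  3.02319511e-04]), np.float64(0.02489739337123558)) [0.0249 0.0203] -0.0215 0.3249
[ 0.5218242  -0.05768733  0.04401331] [0.61550436 0.04734496 0.05257911] 0.04968854252270016 3578
```

View pics/wpad.png

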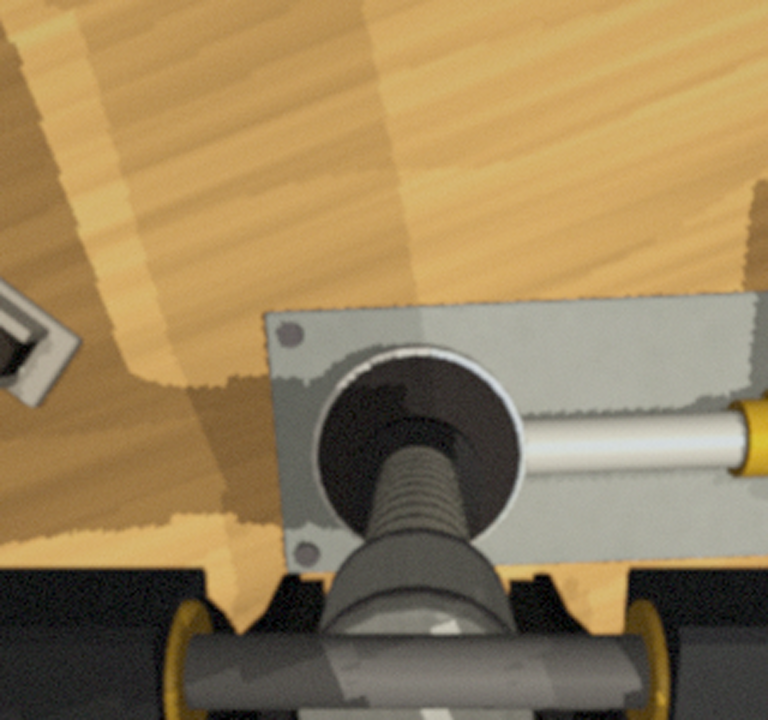

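The foot (420,435 in the crop) sits over the middle of the pad (420,450), and the fingers clear everything. Lowering now, gently at the end.

>>> arm_command --rows "1 0 0 0.004 0 0 0;1 0 0 0.008 0 0 0;1 0 0 0.008 0 0 0;1 0 0 0.008 0 0 0;1 0 0 0.006 0 0 0;1 0 0 0.003 0 0 0;1 0 0 0.001 0 0 0;1 0 0 0 0 0 0;1 0 0 0 0 0 0"

```text
time_s: 8.52
tcp_pos: [0.5694, -0.011, 0.3771]
tool_rot: [0.17, 0.986, 0.0, 0.0]
contact_force: [0.0, -0.6, -5.8]
grip_width: 0.0394
```

>>> arm_command --rows "1 0 0 0.0008 0 0 0;1 0 0 0.0008 0 0 0;1 0 0 0 0 0 0"

```text
time_s: 8.77
tcp_pos: [0.5693, -0.011, 0.3753]
tool_rot: [0.17, 0.986, -0.0, 0.0]
contact_force: [0.7, 0.2, -6.1]
grip_width: 0.0396
```

>>> arm_command --rows "1 0 0 0.0007 0 0 0;1 0 0 0 0 0 0;1 0 0 0 0 0 0"

```text
time_s: 9.02
tcp_pos: [0.5693, -0.011, 0.3746]
tool_rot: [0.17, 0.986, 0.0, 0.0]
contact_force: [-0.1, 0.2, -4.9]
grip_width: 0.0395
```

>>> arm_command --rows "1 0 0 0.0007 0 0 0;1 0 0 0 0 0 0;1 0 0 0 0 0 0"

```text
time_s: 9.27
tcp_pos: [0.5695, -0.011, 0.3746]
tool_rot: [0.17, 0.986, 0.0, 0.001]
contact_force: [-0.9, 0.9, 0.5]
grip_width: 0.0391
```

Touched down: the load has dropped to about 0. Releasing gently.

>>> arm_command --rows "1 0 0 0 0 0 0;1 0 0 0 0 0 0;1 0 0 0 0 0 0" --newtons 5

```text
time_s: 9.52
tcp_pos: [0.5695, -0.0109, 0.3746]
tool_rot: [0.17, 0.986, 0.0, 0.001]
contact_force: [0.2, 1.0, 2.2]
grip_width: 0.0396
```

>>> arm_command --rows "0.0 0 0 0 0 0 0;-0.1 0 0 0 0 0 0;-0.2 0 0 0 0 0 0;-0.4 0 0 0 0 0 0;-0.7 0 0 0 0 0 0;-1 0 0 0 0 0 0;-1 0 0 0 0 0 0;-1 0 0 0 0 0 0;-1 0 0 0 0 0 0;-1 0 0 0 0 0 0"

```text
time_s: 10.35
tcp_pos: [0.5693, -0.011, 0.3737]
tool_rot: [0.17, 0.986, -0.0, -0.0]
contact_force: [-1.3, -0.1, 0.4]
grip_width: 0.0849
```

```bash
python3 tilt.py
```

```text
10.35 [ 0.56926013 -0.01102634  0.37372829] [ 1.69586408e-01  9.85515322e-01 -2.40614707e-05 -1.85498150e-05] [-1.3133927  -0.05658289  0.43704719] 0.08489837204329002 -1.387808187224773
0.205 166 (array([-2.41004450e-05,  3.62802076e-04]), np.float64(0.014874885902874195)) [0.0152 0.0122] -0.012 0.215
0.225 304 (array([-8.89519451e-05,  3.46481048e-04]), np.float64(0.014921504452304502)) [0.0152 0.0143] -0.0139 0.235
0.245 253 (array([-0.00019509,  0.00036518]), np.float64(0.014995126737822032)) [0.0152 0.0152] -0.0142 0.255
0.265 207 (array([-0.00022648,  0.00035916]), np.float64(0.015014699272486581)) [0.0151 0.0152] -0.0139 0.2748
0.285 143 (array([-0.00016507,  0.0004211 ]), np.float64(0.014936847591784833)) [0.015 0.015] -0.0144 0.2948
0.305 1114 (array([-0.00049389,  0.00042371]), np.float64(0.020506460927424565)) [0.0247 0.0247] -0.024 0.3149
0.325 1630 (array([-0.00064385,  0.00015251]), np.float64(0.030632362944253824)) [0.0343 0.0349] -0.035 0.3264
```

The gauge stands vertical and released, centred to within 1 mm. Rising clear and moving over the lever.

>>> arm_command --rows "-1 0 0 -0.006 0 0 0;-1 0 0 -0.012 0 0 0;-1 0 0 -0.018 0 0 0;-1 0 0 -0.02 0 0 0;-1 0 0 -0.02 0 0 0;-1 0 0 -0.016 0 0 0;-1 0 0 0 0 0 0;-1 0 0 0 0 0 0;-1 0.0054 0.0117 0 0 0 0;-1 0.0107 0.0235 0 0 0 0"

```text
time_s: 11.23
tcp_pos: [0.5657, 0.0266, 0.4641]
tool_rot: [0.171, 0.985, -0.0, -0.001]
contact_force: [-0.3, 0.4, -0.4]
grip_width: 0.0869
```

>>> arm_command --rows "-1 0.0107 0.0235 0 0 0 0;-1 0.0107 0.0235 0 0 0 0;-1 0.0107 0.0235 0 0 0 0;-1 0.0107 0.0235 0 0 0 0;-1 0.0107 0.0235 0 0 0 0;-1 0.0107 0.0235 0.02 0 0 0;-1 0.0054 0.0118 0.03 0 0 0;-1 0 0 0.03 0 0 0;-1 0 0 0 0 0 0;-1 0 0 0 0 0 0"

```text
time_s: 12.07
tcp_pos: [0.55, 0.1954, 0.3827]
tool_rot: [0.169, 0.986, -0.001, -0.003]
contact_force: [-0.3, 0.4, 0.3]
grip_width: 0.0869
```

```bash
cat > lev.py <<'E'
from m import *
import sys
from scipy.spatial.transform import Rotation as R
o=robot.get_obs(); print(o['time_s'],o['tcp_pos'],o['tool_rot'],o['joint_positions'])
M=R.from_quat(o['tool_rot']).as_matrix()
va=np.array([.627,.170]); y=np.array([np.cos(np.radians(72.1)),np.sin(np.radians(72.1))])
for n in ('wrist','top'):
    w=cam(n); save(w,n+sys.argv[1]+'.png'); P=cloud(w); C=w['pixels'].astype(int)
    d=np.linalg.norm(P[...,:2]-va,axis=-1)
    m=(P[...,2]>.074)&(P[...,2]<.09)&(d>.035)&(d<.13)&(C.max(-1)<70)
    K=P[m]; c=K.mean(0); V=np.linalg.svd(K[:,:2]-c[:2],full_matrices=False)[2][0]; V*=np.sign(V@(c[:2]-va))
    print(n,len(K),c,'dist',np.linalg.norm(c[:2]-va),'dir',np.degrees(np.arctan2(V[1],V[0])),'from axis',np.degrees(np.arctan2(*(c[:2]-va)[::-1])),
     'line offset of axis',V[0]*(va-c[:2])[1]-V[1]*(va-c[:2])[0],'centre in tool',(c-o['tcp_pos'])@M)
    for g in [(.569,-.011)]:
        G=P[(np.hypot(P[...,0]-g[0],P[...,1]-g[1])<.05)&(P[...,2]>.22)]; print('gauge',len(G),G.mean(0) if len(G) else '')
E
python3 lev.py 2
```

```text
12.0667 [0.54996702 0.19535044 0.38265417] [ 0.16915357  0.98558336 -0.00129473 -0.00329069] [ 2.06216136e-01  1.41342766e-01  1.65868610e+00  9.71092669e-06
  1.34863627e+00 -1.02463862e+00]
wrist 1717 [0.55524798 0.19677422 0.08146941] dist 0.07658466330006963 dir 159.88155131510146 from axis 159.5369719380964 line offset of axis 0.000460580809154329 centre in tool [-0.00632561  0.00420704  0.30113861]
gauge 0 lev.py:11: RuntimeWarning: Mean of empty slice.
  K=P[m]; c=K.mean(0); V=np.linalg.svd(K[:,:2]-c[:2],full_matrices=False)[2][0]; V*=np.sign(V@(c[:2]-va))
  ret = um.true_divide(
Traceback (most recent call last):
  File "lev.py", line 11, in <module>
    K=P[m]; c=K.mean(0); V=np.linalg.svd(K[:,:2]-c[:2],full_matrices=False)[2][0]; V*=np.sign(V@(c[:2]-va))
                           ~~~~~~~~~~~~~~~~~~~~~~~~~~~~~~~~~~~~~~~~~~~~~~~~~~~^^^
IndexError: index 0 is out of bounds for axis 0 with size 0
```

View pics/wrist2.png

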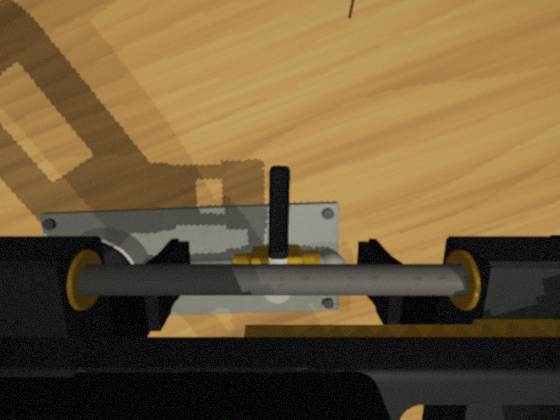

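The wrist view shows the lever from (279,168) to (278,255), centred between the jaws and parallel to them. Its direction is 159.7°, so it is open about 3° (shut). Descending onto it.

>>> arm_command --rows "-1 -0.001 0.003 0.01 0 0 0;-1 0 0 0.02 0 0 0;-1 0 0 0.022 0 0 0;-1 0 0 0.022 0 0 0;-1 0 0 0.022 0 0 0;-1 0 0 0.022 0 0 0;-1 0 0 0.018 0 0 0;-1 0 0 0.007 0 0 0;-1 0 0 0 0 0 0;-1 0 0 0 0 0 0"

```text
time_s: 13.0
tcp_pos: [0.5539, 0.1972, 0.2437]
tool_rot: [0.17, 0.985, 0.0, 0.001]
contact_force: [0.3, 0.4, -0.2]
grip_width: 0.0872
```

>>> arm_command --rows "-0.2 0 0 0 0 0 0;0.2 0 0 0 0 0 0;0.5 0 0 0 0 0 0;0.5 0 0 0 0 0 0;0.6 0 0 0 0 0 0;1 0 0 0 0 0 0;1 0 0 0 0 0 0;1 0 0 0 0 0 0" --newtons 8

```text
time_s: 13.67
tcp_pos: [0.5532, 0.1973, 0.2427]
tool_rot: [0.17, 0.986, -0.0, -0.0]
contact_force: [0.1, -0.7, 0.2]
grip_width: 0.0414
```

```bash
python3 - <<'E'
from h import *
from scipy.spatial.transform import Rotation as R
o=robot.get_obs(); p=o['tcp_pos'];M=R.from_quat(o['tool_rot']).as_matrix();print(o['time_s'],p,o['tool_rot'],o['contact_force'],o['grip_width'])
va=np.array([.627,.170,0]); a0=np.arctan2(*(p-va)[1::-1]); r=np.hypot(*(p-va)[:2]); print(np.degrees(a0),r, 'tool x',np.degrees(np.arctan2(M[1,0],M[0,0])))
# row: turn +d about tool z, chord in tool frame of the row start
d=np.radians(5.3); c=np.array([np.cos(a0-d)-np.cos(a0),np.sin(a0-d)-np.sin(a0),0])*r; print(c@M)
E
```

```text
13.6667 [0.55323645 0.19732084 0.24271825] [ 1.69541419e-01  9.85523062e-01 -2.67994526e-05 -2.80431371e-05] [ 0.07033576 -0.70249791  0.21724233] 0.041386360636388966
159.67617276817808 0.07866059800269365 tool x 160.4776853428525
[-4.37904854e-04  7.26051037e-03 -4.72786981e-07]
```

>>> arm_command --rows "1 0 0 0 0 0 0;1 0 0 0 0 0 0;1 0 0 0 0 0 0;1 0 0 0 0 0 0;1 0 0 0 0 0 0;1 0 0 0 0 0 0"

```text
time_s: 14.17
tcp_pos: [0.5532, 0.1974, 0.2427]
tool_rot: [0.17, 0.986, 0.0, -0.0]
contact_force: [-0.7, 0.5, -0.5]
grip_width: 0.018
```

>>> arm_command --rows "1 -0.0003 0.0073 0 0 0 5.3;1 -0.0003 0.0073 0 0 0 5.3;1 -0.0003 0.0073 0 0 0 5.3;1 -0.0003 0.0073 0 0 0 5.3;1 0 0 0 0 0 0"

```text
time_s: 14.58
tcp_pos: [0.5682, 0.2227, 0.2426]
tool_rot: [0.349, 0.937, -0.0, 0.0]
contact_force: [0.9, -2.2, 0.6]
grip_width: 0.0182
```

>>> arm_command --rows "1 -0.0003 0.0073 0 0 0 5.3;1 -0.0003 0.0073 0 0 0 5.3;1 -0.0003 0.0073 0 0 0 5.3;1 -0.0003 0.0073 0 0 0 5.3;1 0 0 0 0 0 0;1 0 0 0 0 0 0;1 0 0 0 0 0 0;1 0 0 0 0 0 0"

```text
time_s: 15.25
tcp_pos: [0.5904, 0.2401, 0.2427]
tool_rot: [0.513, 0.858, -0.0, 0.001]
contact_force: [2.7, -5.0, -0.7]
grip_width: 0.0182
```

```bash
python3 - <<'E'
from h import *
from scipy.spatial.transform import Rotation as R
o=robot.get_obs(); p=o['tcp_pos'];M=R.from_quat(o['tool_rot']).as_matrix();print(o['time_s'],p,o['contact_force'],o['grip_width'])
va=np.array([.627,.170,0]); print(np.degrees(np.arctan2(*(p-va)[1::-1])),np.hypot(*(p-va)[:2]), 'tool x',np.degrees(np.arctan2(M[1,0],M[0,0])))
E
```

```text
15.25 [0.59036301 0.24005372 0.2426821 ] [ 2.69851574 -5.01033366 -0.71393991] 0.01823433920778557
117.60885969478304 0.07905562781514652 tool x 118.24700128333212
```

The lever is at about 117.6°, against a target of 117.3°. Releasing and rising.

>>> arm_command --rows "0.4 0 0 0 0 0 0;0.1 0 0 0 0 0 0;-0.2 0 0 0 0 0 0;-0.2 0 0 0 0 0 0;-0.2 0 0 0 0 0 0;-0.2 0 0 -0.01 0 0 0;-0.2 0 0 -0.02 0 0 0;-0.2 0 0 -0.03 0 0 0;-0.2 0 0 -0.03 0 0 0;-0.2 0 0 -0.03 0 0 0"

```text
time_s: 16.08
tcp_pos: [0.5901, 0.2409, 0.3646]
tool_rot: [0.514, 0.858, -0.0, -0.0]
contact_force: [0.2, 0.8, -0.1]
grip_width: 0.0519
```

>>> arm_command --rows "-0.2 0 0 -0.03 0 0 0;-0.2 0.03 0 -0.02 0 0 0;-0.2 0.04 0 0 0 0 0;-0.2 0.04 0 0 0 0 0;-0.2 0.04 0 0 0 0 0;-0.2 0.04 0 0 0 0 0;-0.2 0.03 0 0 0 0 0;-0.2 0 0 0 0 0 0;-0.2 0 0 0 0 0 0"

```text
time_s: 16.83
tcp_pos: [0.4855, 0.4364, 0.4134]
tool_rot: [0.513, 0.858, 0.0, 0.0]
contact_force: [0.2, 0.2, 0.0]
grip_width: 0.0524
```

```bash
python3 - <<'E'
from m import *
t=cam('top'); save(t,'tend.png',(130,100,480,320),2.2); P=cloud(t); C=t['pixels'].astype(int)
va=np.array([.627,.170]); d=np.linalg.norm(P[...,:2]-va,axis=-1)
K=P[(P[...,2]>.072)&(P[...,2]<.092)&(d>.035)&(d<.13)&(C.max(-1)<90)]
if len(K):
    c=K.mean(0);V=np.linalg.svd(K[:,:2]-c[:2])[2][0]; V*=np.sign(V@(c[:2]-va)); print(len(K),c,np.degrees(np.arctan2(V[1],V[0])),np.degrees(np.arctan2(*(c[:2]-va)[::-1])))
# pipe direction and gauge
K=P[(np.hypot(P[...,0]-.569,P[...,1]+.011)<.06)&(P[...,2]>.225)]; print('gauge top',len(K),K.mean(0),K.min(0),K.max(0))
y=np.array([.3,.954]);q=P[...,:2]-[.569,-.011]
K=P[(q@y>.055)&(q@y<.13)&(abs(q@[.954,-.3])<.03)&(P[...,2]>.038)&(P[...,2]<.05)]; V=np.linalg.svd(K[:,:2]-K[:,:2].mean(0),full_matrices=False)[2][0]; print('pipe',len(K),np.degrees(np.arctan2(V[1],V[0]))%180)
o=robot.get_obs(); print(o['time_s'],o['tcp_pos'],o['contact_force'])
E
```

```text
329 [0.59216334 0.23487169 0.08101201] 116.62797706022977 118.2361830679081
gauge top 410 [ 0.56901361 -0.01076798  0.23445919] [ 0.5497562  -0.0310341   0.22640384] [0.58923088 0.0082271  0.23899088]
pipe 340 73.18458501342249
16.8833 [0.48641746 0.43527084 0.41327377] [ 0.2601875   0.24060133 -0.31446184]
```

View pics/tend.png

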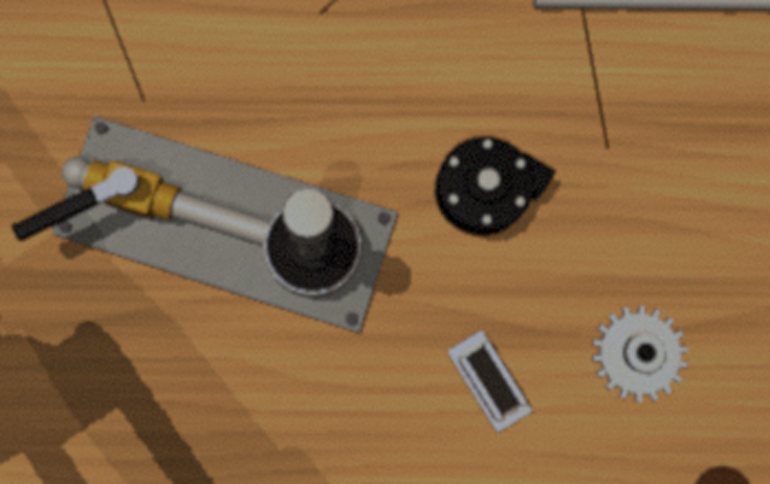

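The final top view shows the gauge upright on the pad with its head at (310,213), the lever at half-open pointing to (17,232), and the bystanders where they were.

```bash
python3 -c "
from bench import robot; print(robot.finish_job())"
```

```text
the job is handed in; nothing more can be done
None
```

I set the gauge on the outlet pad with the valve shut and let it go, then turned the lever to about half open and handed the job in at about 17 s. The hand-in reports no verdict.

- **Gauge:** it stands upright on the pad. The last top view puts its head within about 1 mm of the pad's centre, with its top at 0.234 m (0.235 m expected). The wrist view right after release showed it vertical.
- **Lever:** it rests about 45° open. The fit gave a lever direction of 116.6 to 118.2°. The pipe's direction came out between 71 and 73° depending on the method, so the angle is good to about 2°.
- **Rest of the bench:** the other parts look unmoved by eye in the last picture; I did not measure them again. The robot is clear of everything, with contact force near zero.

One check failed: a top-camera lever reading stopped with an error because the arm blocked the view. I used the wrist-camera reading instead.

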